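# Shut the terminal cover and present the power supply level over its test fixture

## Task

Get the open-frame power supply ready for test: press its hinged terminal cover down until the clip snaps and the cover stays shut by itself. Then pick the supply up by its upright heat-sink bar at the balance point (towards the heavy transformer), and hold it level over the test fixture, its terminal end over the probe block and its two mounting holes straight above the two guide pins, about 35 mm clear of the pin tips. Finish while still holding it there, motionless (its underside leads get connected before it is lowered); it must not touch the fixture, and the loose tools and the flux pot round about stay where they are.

Things in the scene. Friction and masses are not known exactly. Their poses are not given: they have to be found in the camera images.
- supply: Open-frame power supply, 252 x 100 x 66 mm, 0.69 to 0.97 kg, loose on the worktop: aluminium tray, green circuit board, heavy transformer at one end, terminal block under a grey hinged cover at the other. Origin: centre of the tray's underside; x along its length to the transformer end, y across, z up. The transformer fills x 61 to 107, y -36 to 36 mm, up to z 49 mm.
- balance (a point): Balance point of the supply on top of its heat-sink bar, at (41, 0, 66) mm in the supply's frame; z up. The bar, plain aluminium 10 mm thick across y, runs along x from -54 to 60 mm and from the tray up to z 66 mm. Beside it nothing is higher than z 13 mm for x 15 to 60 mm; for x -50 to 0 mm there are transistors on its faces and capacitors up to z 34 mm.
- terminal_cover (a joint): Hinge of the grey terminal cover, rad: 0 shut, grows as it opens, starts at 0.45 to 0.8. Hinge line along the supply's y at x -62, z 30 mm; the cover reaches from it away from the bar. A spring lifts it to about 0.45 unless a clip at its free edge has snapped: below 0.2 it resists with some 9 N, pressed straight down, then gives way. Push on to the stop (20 N is safe); it then rests below 0.03.
- cover_edge (a point): Middle of the free edge of the terminal cover, on its upper face, 46 mm from the hinge line. The cover is a plate 46 mm (hinge to edge) x 78 mm (across y), 3 mm thick; shut, its upper face is level, 33 mm above the supply's underside. Press on its outer half, following its arc.
- hole_a (a point): Mounting hole (9 mm) in the tray corner beside the transformer, centre at the underside: (115, -36, 0) mm in the supply's frame.
- hole_b (a point): Mounting hole (9 mm) in the tray corner at the terminal end, centre at the underside: (-117, 36, 0) mm in the supply's frame.
- fixture: Test fixture, fixed: aluminium plate 276 x 128 mm, top at z 18 mm, four black nest corners up to 34 mm, two guide pins, a black probe block with brass probes near one end (up to 31 mm); grey box (34 mm high) along its far side. Origin: on the worktop under the plate's centre; x away from the probe block, z up. A supply in place has its origin above this one, x and y the same way.
- pin_a (a point): Tip of the upright guide pin (steel, 7 mm, tapered) at the end far from the probe block; belongs under hole_a. At (115, -36, 56) mm in the fixture's frame.
- pin_b (a point): Tip of the upright guide pin (steel, 7 mm, tapered) at the probe block's end; belongs under hole_b. At (-117, 36, 56) mm in the fixture's frame.
- screwdriver_small: Bystander: small screwdriver with yellow handle, 124 x 14 x 13 mm, loose on the worktop near the robot. Origin: middle of its underside.
- side_cutters: Bystander: side cutters with red handles, 123 x 48 x 13 mm, loose on the worktop near the robot. Origin: middle of its underside.
- flux_pot: Bystander: round pot with yellow lid, 46 mm diameter, 22 mm high, loose behind the work. Origin: middle of its underside.

How it is judged:
By the outcome, as a careful person would: the job done as asked, in the order asked, and still so for the second after the job is handed in, while the arm keeps its last pose, push and grip.
It also fails if it takes over 45 s, if anything falls off the work surface, if the arm or the gripper's body presses on something with over 40 N, if the wrist force passes 120 N, or if a joint passes its speed limit or range.

## Robot

A 6-joint arm with a two-finger parallel gripper is mounted at the origin on a cart in front of the work surface, level with it; the furniture and walls round the work are solid. World frame = base frame: x ahead of the robot, y to its left, z up, the work surface at z = 0. Lengths are in m, angles in rad, forces in N, time in s.
With the tool pointing down it reaches from about 0.275 to 0.85 m from the base axis. Payload 5.2 kg.
Tool frame: the origin (TCP) lies at the very end of the fingers, on their centre line; the grasp point (between the pads) lies 19 mm behind it; z points along the fingers, y is the line along which they close (so a half turn about z gives the same grasp; the last joint's range is limited). The gripper opens to 85 mm and grips with 20 to 120 N. Pads are 22 mm wide; open, the fingers measure 114 mm over their backs; the gripper's body (76 mm by 85 mm) begins 54 mm behind the grasp point. The pads swing forward as they close: fully open they stand 13 mm farther back than shut.
Start: joints at [-1.489, 0.259, 1.535, -0, 1.348, -0.203], TCP at [0.155, -0.528, 0.231] pointing down, gripper open.
Joint ranges: [-3.14, 3.14], [-0.91, 2.08], [0.19, 2.58], [-1.22, 4.36], [0.22, 2.71], [-3.12, 3.12]. Speed limits (rad/s): [2.57, 2.57, 3.14, 3.14, 3.14, 3.14].

## Interface

Orientations are given as a 3x3 rotation matrix whose columns are the frame's x, y, z axes.
In Python, from cell import readout, viewer, r gives the robot as it stands. The module is installed in compiled form; this text tells all that it offers.
- The arm moves only by the tool arm_command, never from a script. Its argument "rows" is a list of rows, each a list of 7 numbers: the shift along the tool's x, y, z in mm, then the turn, a rotation vector about the tool's x, y, z in rad, then the closure, from -1 (fully open) to 1 (shut). A call has 1 to 5 rows; each row is the pose to reach, as a shift and turn from the pose commanded when the call began, along the tool's axes at that moment; what a row does not reach only later rows make up. A row lasts 1/8 s, in which the tool goes at most 62.5 mm and 10.7 degrees, less where a joint would pass 70% of its speed; a pose out of reach is approached as far as the arm can. A call with a gripper value outside its range is refused whole. The fingers move at their own pace and stop on an object; the grip force is fixed at half the most. Time passes only in rows, so rows that repeat a pose let the fingers close. It gives the time, the measured TCP pose, the force, the opening and the grip force at its end, in the units of the state.
- readout.get_obs(): the state, without advancing time (a new reading comes with each control period).
- viewer.capture(name): name is "side" or "top" or "wrist"; returns the picture (420x560x3 uint8, red, green, blue); there is no depth.
- viewer.get_calibration(name): a dict with "fx", "fy", "cx", "cy" (pixels), "k1" (the pictures are not rectified: a ray, as slopes to the right and down, at radius r is drawn at 1 + k1 r^2 times it, then the intrinsics apply), "rvec" (rotation vector, rad) and "tvec" (3), from world to camera coordinates, as OpenCV has them; the wrist camera has in their place "mount" (4x4, takes a point from camera to tool coordinates, whose origin is the TCP and whose axes are the flange's). Camera axes: x right, y down, z forward; pixel columns grow to the right and rows downward; lengths in m; the calibration is good to about 2 mm. A picture is of the moment at which its call begins: read the wrist's pose just before it. get_calibration takes no time and is no camera call.
- r.job_done(): hands the job in; it is judged then, once.
The state is a dict: "time": time; "joints": joint angles; "qd": joint speeds; "tau": joint torques, N m; "position": TCP position; "tool_rot": TCP orientation; "wrist_force": force on the tool from outside, world axes, zero at the start; "wrist_torque": the same for the moment, N m; "opening": finger opening in m; "grip_force": force on a finger pad.
Only numpy, scipy, OpenCV 4.12 (cv2) and the standard library are available. Lean on these libraries where they do the work, as an engineer would, in place of code of your own. Each camera call takes 0.05 s, during which the arm holds its last target. There are 200 camera calls.

## Working session

There is one attempt and no reset: what is moved stays moved. The work goes in short steps, Python scripts to look and compute and a tool call to move; the robot and the scene stay as the last step left them, time stands still between calls to the robot, and variables do not carry over. Pictures are saved under pics/ and viewed, at most 10 in all, crops included, and the job is handed in when it is done.

Besides the shell and the picture viewer there is one more tool, called after "Emit:" as a command line: name --pt "numbers of a row" for each row, then --argument value for the rest. arm_command: Moves the arm, as the interface text tells. Its arguments: {"type":"object","properties":{"rows":{"type":"array"}},"required":["rows"]}

```bash
mkdir -p pics; python3 - <<'E'
from cell import readout, viewer, r
import cv2,numpy as np
o=readout.get_obs()
for k in("time","position","tool_rot","wrist_force","opening"):print(k,np.round(o[k],4))
for n in("top","side","wrist"):
    im=viewer.capture(n);cv2.imwrite(f"pics/{n}0.png",im[:,:,::-1]);c=viewer.get_calibration(n);print(n,c)
E
```

```text
time 0.0
position [ 0.1545 -0.5273  0.2305]
tool_rot [[ 9.597e-01  2.809e-01 -2.000e-04]
 [ 2.809e-01 -9.597e-01  1.900e-03]
 [ 4.000e-04 -1.800e-03 -1.000e+00]]
wrist_force [-0.4941 -0.7594 -0.4314]
opening 0.0852
top {'fx': 505.62047343811724, 'fy': 505.62047343811724, 'cx': 279.19118446817356, 'cy': 207.67909424614808, 'k1': -0.07923030992480774, 'rvec': array([ 2.08823042, -2.14316978,  0.22642106]), 'tvec': array([0.17009076, 0.54650267, 1.06965543])}
side {'fx': 429.8870002912694, 'fy': 429.8870002912694, 'cx': 281.2690866811603, 'cy': 203.90811290085827, 'k1': 0.011966683616182743, 'rvec': array([ 0.71109048, -2.43860352,  1.37985035]), 'tvec': array([0.52367356, 0.15944614, 1.10807648])}
wrist {'fx': 371.14015333956866, 'fy': 371.14015333956866, 'cx': 273.41362677159236, 'cy': 209.63586846412096, 'k1': -0.0348529825377624, 'mount': array([[-5.49022552e-04, -9.55177752e-01, -2.96032364e-01,
         7.59591584e-02],
       [ 9.99999762e-01, -4.00989960e-04, -5.60768863e-04,
         9.34378357e-04],
       [ 4.16927936e-04, -2.96032601e-01,  9.55177745e-01,
        -1.42666237e-01],
       [ 0.00000000e+00,  0.00000000e+00,  0.00000000e+00,
         1.00000000e+00]])}
```

View pics/top0.png

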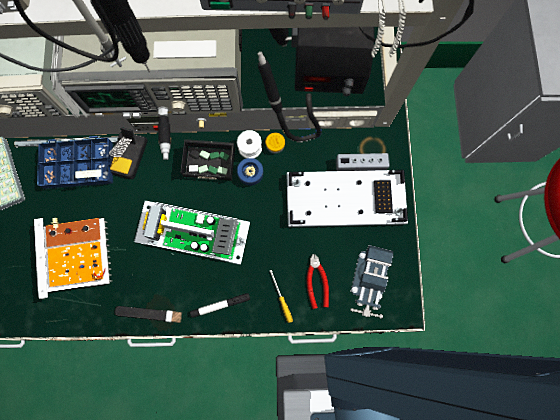

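View pics/side0.png

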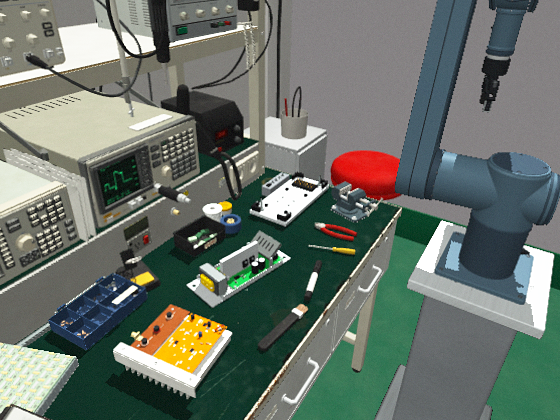

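The top view shows the supply at about (190,232), with its cover on the right (228,240) and its transformer on the left (150,222). The fixture is at (345,197) with its probe block on the right (388,195). The screwdriver is at (280,297), the cutters at (317,280) and the flux pot, probably the yellow lid, at (275,142). The side view shows the cover standing open at (265,245).

```bash
cat > h.py <<'E'
from cell import readout, viewer, r
import cv2,numpy as np
def cam(name,o=None):
    c=viewer.get_calibration(name);K=np.array([[c['fx'],0,c['cx']],[0,c['fy'],c['cy']],[0,0,1]])
    if name=="wrist":
        o=o or readout.get_obs();T=np.eye(4);T[:3,:3]=o['tool_rot'];T[:3,3]=o['position'];M=np.linalg.inv(T@c['mount'])
        R,t=M[:3,:3],M[:3,3]
    else: R,t=cv2.Rodrigues(c['rvec'])[0],c['tvec']
    return K,np.array([c['k1'],0,0,0.]),R,np.ravel(t)
def onplane(C,px,z):
    K,d,R,t=C;p=cv2.undistortPoints(np.array(px,float).reshape(-1,1,2),K,d).reshape(-1,2)
    v=np.c_[p,np.ones(len(p))]@R;o=-R.T@t;return o+v*((z-o[2])/v[:,2])[:,None]
def proj(C,P):
    K,d,R,t=C;return cv2.projectPoints(np.array(P,float).reshape(-1,1,3),cv2.Rodrigues(R)[0],t,K,d)[0].reshape(-1,2)
E
python3 - <<'E'
from h import *
C=cam("top");im=cv2.imread("pics/top0.png")
g=lambda u,z:print(u,np.round(onplane(C,u,z),4).tolist())
for u in([190,232],): g(u,0.03)
for u in([287,171],[401,172],[408,221],[290,227]): g(u,0.018)
for u in([145,201],[250,215],[241,264],[135,242]): g(u,0)
cv2.imwrite("pics/crop0.png",cv2.resize(im[130:330,120:430],None,fx=2.55,fy=2.55,interpolation=cv2.INTER_CUBIC))
E
```

```text
[190, 232] [[0.5052, 0.3587, 0.03]]
[287, 171] [[0.6459, 0.1349, 0.018]]
[401, 172] [[0.6372, -0.1333, 0.018]]
[408, 221] [[0.5198, -0.1406, 0.018]]
[290, 227] [[0.513, 0.132, 0.018]]
[145, 201] [[0.5866, 0.4711, 0.0]]
[250, 215] [[0.5468, 0.2238, 0.0]]
[241, 264] [[0.433, 0.2462, 0.0]]
[135, 242] [[0.4897, 0.4919, 0.0]]
```

View pics/crop0.png

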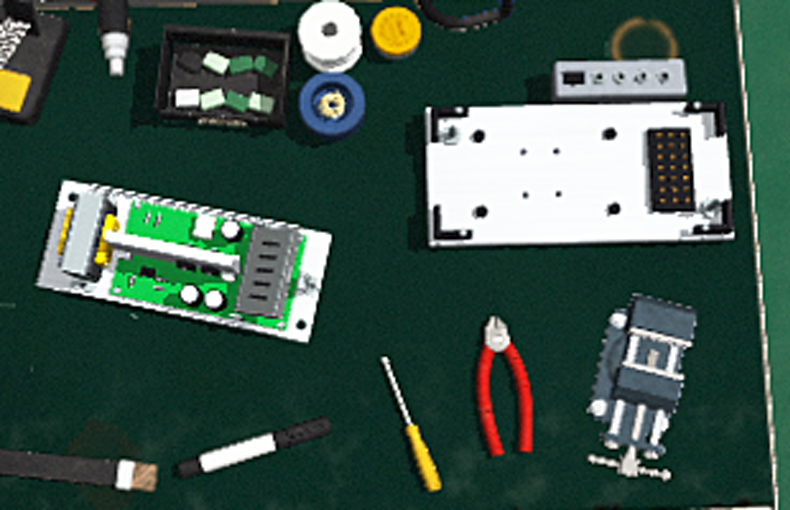

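The crop shows hole_a at the upper left of the supply and hole_b at the lower right. The fixture pins sit at crop (450,133) and (710,207). Both x axes point left, which is world +y. I'll move the wrist camera over the supply.

Emit:
arm_command --pt "150 -187 -50 0 0 -0.27 -1" --pt "300 -374 -50 0 0 -0.54 -1" --pt "400 -500 -50 0 0 -0.8 -1" --pt "595 -749 -50 0 0 -1.096 -1" --pt "595 -749 -50 0 0 -1.096 -1"

```text
time: 0.78
position: [0.2726, -0.2383, 0.2579]
tool_rot: [[0.337, 0.942, 0.0], [0.942, -0.337, -0.0], [0.0, 0.0, -1.0]]
wrist_force: [2.0, -1.0, 0.8]
opening: 0.0852
grip_force: 0.0
```

```bash
cat > go.py <<'E'
import sys;from h import *
from scipy.spatial.transform import Rotation as Ro
# target x y z (mm) yaw(deg): prints tool-frame shift / rotvec
def go(p,yaw):
    o=readout.get_obs();R=o['tool_rot'];y=np.radians(yaw);c,s=np.cos(y),np.sin(y)
    Rt=np.array([[c,s,0],[s,-c,0],[0,0,-1.]])
    print("t",round(o['time'],2),"pos",np.round(o['position']*1e3,1),"F",np.round(o['wrist_force'],1),"shift",np.round(R.T@(np.array(p)-o['position']*1e3),1),"turn",np.round(Ro.from_matrix(R.T@Rt).as_rotvec(),4),"open",round(o['opening'],4),"grip",np.round(o['grip_force'],1))
if __name__=="__main__": a=[float(v) for v in sys.argv[1:]];go(a[:3],a[3])
E
python3 go.py 514 358 280 79
```

```text
t 0.78 pos [ 272.6 -238.3  257.9] F [ 2.  -1.   0.8] shift [642.8  26.6 -22. ] turn [ 5.000e-04 -1.000e-04 -1.513e-01] open 0.0852 grip 0.0
```

Emit:
arm_command --pt "643 27 -22 0 0 -0.151 -1" --pt "643 27 -22 0 0 -0.151 -1" --pt "643 27 -22 0 0 -0.151 -1" --pt "643 27 -22 0 0 -0.151 -1" --pt "643 27 -22 0 0 -0.151 -1"

```text
time: 1.4
position: [0.3915, 0.0506, 0.2689]
tool_rot: [[0.196, 0.981, 0.001], [0.981, -0.196, -0.0], [-0.0, 0.001, -1.0]]
wrist_force: [0.5, -1.3, 1.4]
opening: 0.0858
grip_force: 0.0
```

```bash
python3 go.py 514 358 280 79
```

```text
t 1.4 pos [391.5  50.6 268.9] F [ 0.5 -1.3  1.4] shift [325.4  59.9 -11.1] turn [ 0.0011  0.0002 -0.0053] open 0.0858 grip 0.0
```

Emit:
arm_command --pt "325 60 -11 0 0 -0.005 -1" --pt "325 60 -11 0 0 -0.005 -1" --pt "325 60 -11 0 0 -0.005 -1" --pt "325 60 -11 0 0 -0.005 -1" --pt "325 60 -11 0 0 -0.005 -1"

```text
time: 2.02
position: [0.5074, 0.3407, 0.2787]
tool_rot: [[0.191, 0.982, -0.0], [0.982, -0.191, -0.0], [-0.0, -0.0, -1.0]]
wrist_force: [0.3, -0.2, -0.5]
opening: 0.0853
grip_force: 0.0
```

Emit:
arm_command --pt "10 2 0 0 0 0 -1" --pt "10 2 0 0 0 0 -1" --pt "10 2 0 0 0 0 -1"

```text
time: 2.4
position: [0.5105, 0.3466, 0.2791]
tool_rot: [[0.192, 0.981, -0.0], [0.981, -0.192, -0.001], [-0.001, -0.0, -1.0]]
wrist_force: [-0.2, -0.1, 1.3]
opening: 0.0851
grip_force: 0.0
```

```bash
python3 go.py 514 358 280 79; python3 - <<'E'
from h import *
o=readout.get_obs();im=viewer.capture("wrist")[:,:,::-1]
cv2.imwrite("pics/w1.png",im);np.savez("w1.npz",R=o['tool_rot'],p=o['position']);print(np.abs(o['qd']).max())
cv2.imwrite("pics/w1b.png",cv2.resize(im,None,fx=1.42,fy=1.42,interpolation=cv2.INTER_CUBIC))
E
```

```text
t 2.4 pos [510.5 346.6 279.1] F [-0.2 -0.1  1.3] shift [11.8  1.2 -0.9] turn [-0.0003  0.0008 -0.0015] open 0.0851 grip 0.0
0.013382633416517685
```

View pics/w1b.png

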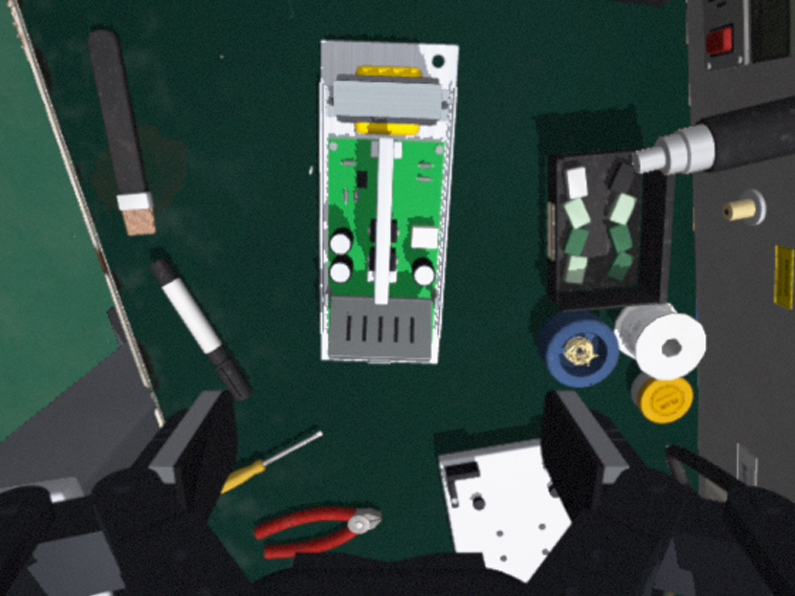

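The wrist view shows the supply centred. hole_a is at (438,61), the bar runs from (385,137) to (382,303), and the cover spans rows 297–357 (all at 1.42x).

```bash
python3 - <<'E'
from h import *
im=cv2.imread("pics/w1.png");d=np.load("w1.npz");C=cam("wrist",dict(tool_rot=d['R'],position=d['p']))
h,s,v=cv2.split(cv2.cvtColor(im,cv2.COLOR_BGR2HSV))
# bar: bright unsaturated strip
m=np.zeros_like(v);m[100:212,258:282]=((v>185)&(s<40))[100:212,258:282]*255
for y in range(96,218,10): print(y,np.where(m[y]>0)[0][[0,-1]] if m[y].any() else None, end='; ')
cs=cv2.findContours(m,0,2)[0];c=max(cs,key=cv2.contourArea);print("\nbar",cv2.boundingRect(c),cv2.contourArea(c))
ys=np.arange(110,205);xs=np.array([np.where(m[y]>0)[0].mean() for y in ys])
P=onplane(C,np.c_[xs,ys],.066);l=cv2.fitLine(P[:,:2].astype(np.float32),cv2.DIST_HUBER,0,.001,.001).ravel()
print("yaw",np.degrees(np.arctan2(l[1],l[0])),l)
y0=cv2.boundingRect(c);e=onplane(C,[[270.5,y0[1]-.5],[269,y0[1]+y0[3]-.5]],.066);print("ends",e)
# hole
roi=v[36:52,298:320];w=(roi<120);n,lab,st,ce=cv2.connectedComponentsWithStats(w.astype(np.uint8));print(st[1:].tolist(),(ce[1:]+[298,36]).tolist())
print("hole?",onplane(C,[438/1.42,61/1.42],.002))
# corners
print("corners",onplane(C,np.array([[321,41],[459,45]])/1.42,.0015))
E
```

```text
96 None; 106 [267 281]; 116 [267 276]; 126 [266 275]; 136 [266 275]; 146 [266 275]; 156 [266 274]; 166 [265 274]; 176 [265 273]; 186 [265 273]; 196 [259 278]; 206 [264 272]; 216 None; 
bar (264, 100, 18, 112) 1048.5
yaw 76.97638 [0.22535267 0.97427726 0.5132682  0.37366846]
ends [[0.52215399 0.41659943 0.066     ]
 [0.49956274 0.31074165 0.066     ]]
[[7, 3, 8, 9, 55]] [[308.3272727272727, 42.8]]
hole? [[0.57160116 0.46438838 0.002     ]]
corners [[0.49005626 0.49441637 0.0015    ]
 [0.58860477 0.47229107 0.0015    ]]
```

```bash
python3 go.py 490 271 95 77
```

```text
t 2.45 pos [510.6 346.5 279.4] F [-0.3  0.6  0.2] shift [-78.   -5.7 184.4] turn [0.0001 0.0004 0.033 ] open 0.0852 grip 0.0
```

Emit:
arm_command --pt "-40 -3 40 0 0 0.033 1" --pt "-78 -6 90 0 0 0.033 1" --pt "-78 -6 150 0 0 0.033 1" --pt "-78 -6 184 0 0 0.033 1" --pt "-78 -6 184 0 0 0.033 1"

```text
time: 3.08
position: [0.488, 0.2707, 0.0932]
tool_rot: [[0.225, 0.974, -0.005], [0.974, -0.225, -0.002], [-0.003, -0.005, -1.0]]
wrist_force: [0.8, -0.2, 0.9]
opening: -0.0
grip_force: 0.0
```

Emit:
arm_command --pt "0 0 0 0 0 0 1" --pt "0 0 0 0 0 0 1"

```text
time: 3.32
position: [0.4916, 0.2729, 0.0974]
tool_rot: [[0.224, 0.975, 0.004], [0.975, -0.224, 0.001], [0.002, 0.004, -1.0]]
wrist_force: [-0.9, -0.7, 0.2]
opening: -0.0
grip_force: 0.0
```

```bash
python3 go.py 490 271 75 77; python3 - <<'E'
from h import *
im=viewer.capture("side")[:,:,::-1]
cv2.imwrite("pics/s1.png",cv2.resize(im[180:330,170:330],None,fx=4,fy=4,interpolation=cv2.INTER_CUBIC))
im=viewer.capture("wrist")[:,:,::-1];cv2.imwrite("pics/w2.png",im)
E
```

```text
t 3.33 pos [491.6 272.9  97.4] F [-0.9 -0.7  0.2] shift [-2.3 -1.2 22.4] turn [ 0.0037 -0.0022  0.0012] open -0.0 grip 0.0
```

View pics/s1.png

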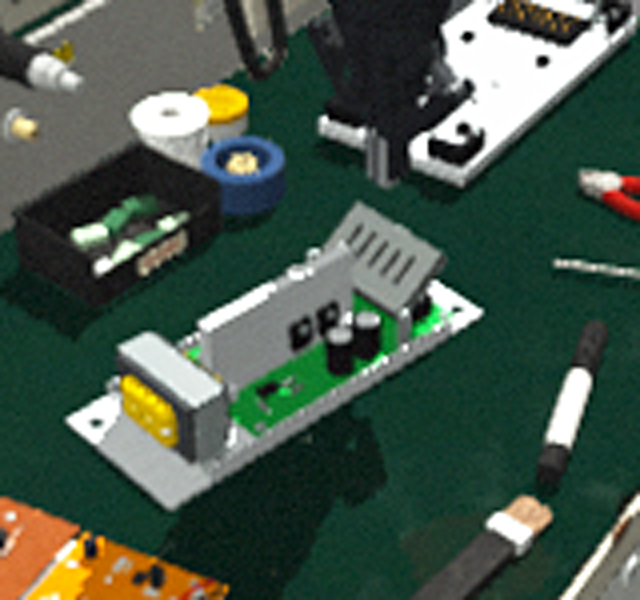

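The side view shows the closed fingers above the open cover, with the cover's edge at about crop (400,240). The path down is clear, so I'll press down along the arc.

Emit:
arm_command --pt "0 0 15 0 0 0 1" --pt "0 0 25 0 0 0 1" --pt "-1 0 31 0 0 0 1" --pt "-2 0 35 0 0 0 1" --pt "-3 0 39 0 0 0 1"

```text
time: 4.05
position: [0.4895, 0.2696, 0.0558]
tool_rot: [[0.224, 0.975, -0.0], [0.975, -0.224, -0.0], [-0.0, -0.0, -1.0]]
wrist_force: [-0.1, 0.2, 0.8]
opening: 0.0001
grip_force: 0.3
```

Emit:
arm_command --pt "-1 0 3 0 0 0 1" --pt "-2 0 6 0 0 0 1" --pt "-3 0 9 0 0 0 1" --pt "-4 0 12 0 0 0 1"

```text
time: 4.55
position: [0.4886, 0.2657, 0.0439]
tool_rot: [[0.224, 0.975, 0.0], [0.975, -0.224, 0.0], [0.0, 0.0, -1.0]]
wrist_force: [-1.3, -1.2, 0.1]
opening: -0.0001
grip_force: 0.2
```

```bash
python3 go.py 488.3 263 33 77
```

```text
t 4.55 pos [488.6 265.7  43.9] F [-1.3 -1.2  0.1] shift [-2.7  0.3 10.9] turn [ 0.0002 -0.0001  0.0014] open -0.0001 grip 0.2
```

Emit:
arm_command --pt "-1 0 2 0 0 0 1" --pt "-2 0 4 0 0 0 1" --pt "-2 0 5.5 0 0 0 1"

```text
time: 4.92
position: [0.4883, 0.2639, 0.0386]
tool_rot: [[0.224, 0.975, 0.001], [0.975, -0.224, 0.0], [0.0, 0.001, -1.0]]
wrist_force: [0.4, 0.4, 1.5]
opening: 0.0
grip_force: 0.7
```

Emit:
arm_command --pt "0 0 1.5 0 0 0 1" --pt "0 0 3 0 0 0 1"

```text
time: 5.18
position: [0.4881, 0.2636, 0.0354]
tool_rot: [[0.224, 0.975, -0.0], [0.975, -0.224, -0.0], [-0.0, 0.0, -1.0]]
wrist_force: [0.7, -0.7, 0.9]
opening: 0.0002
grip_force: 0.4
```

Emit:
arm_command --pt "0 0 1 0 0 0 1" --pt "0 0 2 0 0 0 1"

```text
time: 5.42
position: [0.4878, 0.2638, 0.0332]
tool_rot: [[0.224, 0.975, -0.001], [0.975, -0.224, -0.0], [-0.0, -0.001, -1.0]]
wrist_force: [0.1, 0.3, 0.5]
opening: -0.0002
grip_force: 0.2
```

```bash
python3 - <<'E'
from h import *
im=viewer.capture("side")[:,:,::-1]
a=cv2.resize(im[200:300,180:310],None,fx=3,fy=3,interpolation=cv2.INTER_CUBIC)
w=viewer.capture("wrist")[:,:,::-1][150:400,180:360]
b=cv2.resize(w,None,fx=2,fy=2,interpolation=cv2.INTER_CUBIC)
o=np.zeros((500,760,3),np.uint8);o[:300,:390]=a;o[:500,395:755]=b
cv2.imwrite("pics/s2.png",o)
E
```

```text
(no output)
```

View pics/s2.png

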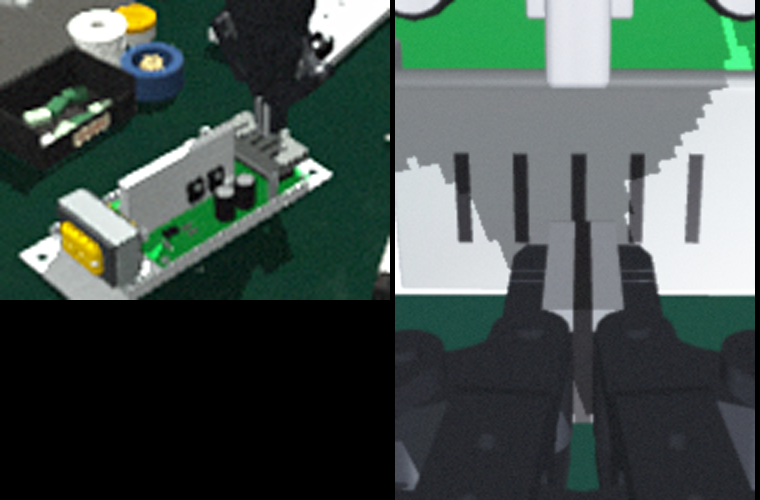

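The side crop (left) and wrist crop (right) show the fingertips on the outer half of the cover, which is almost level. I'll keep pressing until it reaches the stop.

Emit:
arm_command --pt "0 0 1 0 0 0 1" --pt "0 0 2 0 0 0 1"

```text
time: 5.78
position: [0.4881, 0.2638, 0.0326]
tool_rot: [[0.223, 0.975, 0.0], [0.975, -0.223, -0.0], [-0.0, 0.0, -1.0]]
wrist_force: [-3.8, -3.1, 15.1]
opening: 0.0003
grip_force: 7.4
```

Emit:
arm_command --pt "0 0 1 0 0 0 1" --pt "0 0 1 0 0 0 1"

```text
time: 6.02
position: [0.4881, 0.2638, 0.0325]
tool_rot: [[0.223, 0.975, 0.001], [0.975, -0.223, -0.0], [0.0, 0.001, -1.0]]
wrist_force: [-5.2, -2.7, 17.1]
opening: 0.0
grip_force: 8.4
```

Emit:
arm_command --pt "0 0 1 0 0 0 1" --pt "0 0 1 0 0 0 1"

```text
time: 6.28
position: [0.4882, 0.2638, 0.0323]
tool_rot: [[0.223, 0.975, 0.001], [0.975, -0.223, -0.0], [0.0, 0.001, -1.0]]
wrist_force: [-6.9, -3.7, 22.8]
opening: 0.0002
grip_force: 11.5
```

Emit:
arm_command --pt "0 0 -10 0 0 0 1" --pt "0 0 -60 0 0 0 -1" --pt "0 0 -120 0 0 0 -1" --pt "50 0 -180 0 0 0 -1" --pt "90 0 -220 0 0 0 -1"

```text
time: 6.9
position: [0.5071, 0.3455, 0.245]
tool_rot: [[0.225, 0.974, 0.001], [0.974, -0.225, 0.001], [0.001, 0.001, -1.0]]
wrist_force: [1.8, 0.5, -0.1]
opening: 0.0723
grip_force: 0.0
```

Emit:
arm_command --pt "10 0 -20 0 0 0 -1" --pt "10 0 -20 0 0 0 -1" --pt "10 0 -20 0 0 0 -1"

```text
time: 7.28
position: [0.5082, 0.354, 0.2609]
tool_rot: [[0.224, 0.975, -0.002], [0.975, -0.224, -0.001], [-0.002, -0.002, -1.0]]
wrist_force: [-0.4, -0.0, -0.4]
opening: 0.0852
grip_force: 0.0
```

```bash
python3 go.py 520 400.4 120 77; python3 - <<'E'
from h import *
o=readout.get_obs();im=viewer.capture("wrist")[:,:,::-1];s=viewer.capture("side")[:,:,::-1]
cv2.imwrite("pics/w3.png",im);np.savez("w3.npz",R=o['tool_rot'],p=o['position']);print(np.abs(o['qd']).max())
a=cv2.resize(im[:,150:400],None,fx=1.4,fy=1.4,interpolation=cv2.INTER_CUBIC)
b=cv2.resize(s[200:310,180:310],None,fx=3.3,fy=3.3,interpolation=cv2.INTER_CUBIC)
out=np.zeros((588,790,3),np.uint8);out[:a.shape[0],:a.shape[1]]=a;out[:b.shape[0],355:355+b.shape[1]]=b
cv2.imwrite("pics/c3.png",out)
E
```

```text
t 7.28 pos [508.2 354.  260.9] F [-0.4 -0.  -0.4] shift [ 48.2   1.4 140.8] turn [-0.0021  0.0019  0.0012] open 0.0852 grip 0.0
0.01547257123608495
```

View pics/c3.png

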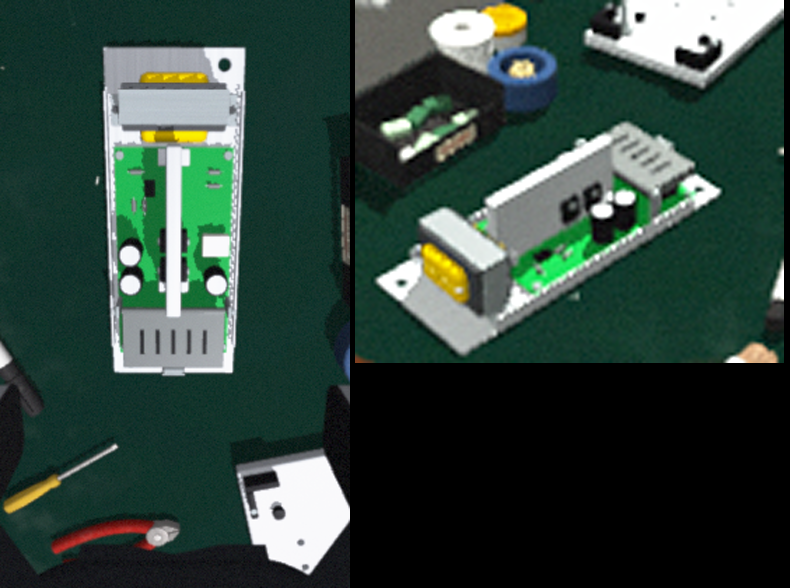

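The cover stays level and shut with nothing touching it. The composite shows hole_a at (224,65) and the bar from (173,147) to (174,317). I'll measure the supply's pose again.

```bash
cat > sup.py <<'E'
from h import *
def sup(f,bar,hole):
    im=cv2.imread(f"pics/{f}.png");d=np.load(f"{f}.npz");C=cam("wrist",dict(tool_rot=d['R'],position=d['p']))
    h,s,v=cv2.split(cv2.cvtColor(im,cv2.COLOR_BGR2HSV));x0,x1,y0,y1=bar
    xs,ys=[],[]
    for y in range(y0,y1):
        i=np.where((v[y,x0:x1]>185)&(s[y,x0:x1]<40))[0]
        if 6<len(i)<13 and np.ptp(i)<13: xs.append(x0+i.mean());ys.append(y)
    P=onplane(C,np.c_[xs,ys],.066)[:,:2];l=cv2.fitLine(P.astype(np.float32),cv2.DIST_HUBER,0,.001,.001).ravel()
    u=l[:2]*np.sign(l[1]);n=np.array([-u[1],u[0]]);a,b=hole
    w=(v[b-8:b+8,a-8:a+8]<120).astype(np.uint8);N,L,st,ce=cv2.connectedComponentsWithStats(w);k=1+np.argmax(st[1:,4])
    hp=onplane(C,ce[k]+[a-8,b-8],.002)[0,:2]
    O=hp-.115*u+.036*n;print("yaw",np.degrees(np.arctan2(u[1],u[0])),"O(hole)",O*1e3,"bar lateral offset mm",(l[2:]-O)@n*1e3,"n",len(xs),st[k])
    print("balance",(O+.041*u+n*((l[2:]-O)@n))*1e3);return C,im
if __name__=="__main__":
    sup("w1",(258,284,100,212),(308,43));sup("w3",(260,290,110,222),(310,46))
E
python3 sup.py
```

```text
yaw 76.84769 O(hole) [510.29689817 360.79175233] bar lateral offset mm 0.023854587581432444 n 91 [ 5  4  8  9 55]
balance [519.60282441 400.72169749]
yaw 77.039024 O(hole) [510.46571599 360.68200116] bar lateral offset mm 0.3662953376676197 n 94 [ 4  4  9  9 63]
balance [519.30453219 400.7196049 ]
```

Emit:
arm_command --pt "48 0 60 0 0 0 -1" --pt "48 0 120 0 0 0 -1" --pt "48 0 141 0 0 0 -1" --pt "48 0 141 0 0 0 -1"

```text
time: 7.88
position: [0.5173, 0.3997, 0.1173]
tool_rot: [[0.224, 0.975, -0.008], [0.975, -0.224, -0.004], [-0.006, -0.007, -1.0]]
wrist_force: [0.1, -0.4, -0.6]
opening: 0.0853
grip_force: 0.0
```

```bash
python3 go.py 519.5 400.6 32 77
```

```text
t 7.88 pos [517.3 399.7 117.3] F [ 0.1 -0.4 -0.6] shift [ 1.9  2.5 85.3] turn [-0.0066  0.0058  0.0007] open 0.0853 grip 0.0
```

Emit:
arm_command --pt "0 0 20 0 0 0 -1" --pt "0 0 30 0 0 0 -1" --pt "0 0 30 0 0 0 -1" --pt "0 0 30 0 0 0 -1"

```text
time: 8.38
position: [0.5203, 0.4017, 0.0929]
tool_rot: [[0.224, 0.975, 0.002], [0.975, -0.224, 0.001], [0.001, 0.001, -1.0]]
wrist_force: [0.1, -0.2, 0.4]
opening: 0.0854
grip_force: 0.0
```

```bash
python3 go.py 519.5 400.6 32 77
```

```text
t 8.38 pos [520.3 401.7  92.9] F [ 0.1 -0.2  0.4] shift [-1.4 -0.6 60.9] turn [ 0.0014 -0.0012  0.0012] open 0.0854 grip 0.0
```

Emit:
arm_command --pt "-1 -0.5 20 0 0 0 -1" --pt "-1 -0.5 40 0 0 0 -1" --pt "-1 -0.5 55 0 0 0 -1" --pt "-1 -0.5 60 0 0 0 -1" --pt "-1 -0.5 60 0 0 0 -1"

```text
time: 9.0
position: [0.5191, 0.4008, 0.0317]
tool_rot: [[0.224, 0.975, 0.0], [0.975, -0.224, 0.0], [0.0, 0.0, -1.0]]
wrist_force: [-0.3, 1.0, 1.5]
opening: 0.0854
grip_force: 0.0
```

Emit:
arm_command --pt "0 0 0 0 0 0 0.5" --pt "0 0 0 0 0 0 0.7" --pt "0 0 0 0 0 0 1" --pt "0 0 0 0 0 0 1" --pt "0 0 0 0 0 0 1"

```text
time: 9.62
position: [0.5189, 0.4009, 0.0319]
tool_rot: [[0.223, 0.975, 0.0], [0.975, -0.223, 0.0], [0.0, 0.0, -1.0]]
wrist_force: [-0.3, 0.2, 2.2]
opening: 0.0093
grip_force: 60.4
```

Emit:
arm_command --pt "0 0 0 0 0 0 1" --pt "0 0 0 0 0 0 1"

```text
time: 9.88
position: [0.5189, 0.4009, 0.0319]
tool_rot: [[0.223, 0.975, 0.0], [0.975, -0.223, 0.0], [0.0, 0.0, -1.0]]
wrist_force: [-1.3, -0.1, 3.5]
opening: 0.009
grip_force: 60.4
```

```bash
python3 go.py 519.5 400.6 32 77
```

```text
t 9.88 pos [518.9 400.9  31.9] F [-1.3 -0.1  3.5] shift [-0.2  0.6 -0.1] turn [ 0.0001 -0.0003  0.0015] open 0.009 grip 60.4
```

The bar is gripped with 9 mm opening and 60 N. I'll lift gently while a script measures the fixture from the top image.

Emit:
arm_command --pt "0 0 -4 0 0 0 1" --pt "0 0 -12 0 0 0 1" --pt "0 0 -24 0 0 0 1" --pt "0 0 -40 0 0 0 1" --pt "0 0 -50 0 0 0 1"

```text
time: 10.5
position: [0.5197, 0.4011, 0.0835]
tool_rot: [[0.224, 0.975, 0.002], [0.975, -0.224, 0.001], [0.002, 0.002, -1.0]]
wrist_force: [0.1, -0.1, -7.5]
opening: 0.009
grip_force: 59.0
```

Emit:
arm_command --pt "0 0 -10 0 0 0 1" --pt "0 0 -30 0 0 0 1" --pt "0 0 -50 0 0 0 1" --pt "0 0 -60 0 0 0 1" --pt "0 0 -60 0 0 0 1"

```text
time: 11.12
position: [0.5194, 0.4009, 0.1425]
tool_rot: [[0.224, 0.975, 0.002], [0.975, -0.224, 0.001], [0.001, 0.001, -1.0]]
wrist_force: [0.3, -1.1, -6.6]
opening: 0.0092
grip_force: 59.0
```

```bash
cat > fix.py <<'E'
from h import *
C=cam("top");im=cv2.imread("pics/top0.png");h,s,v=cv2.split(cv2.cvtColor(im,cv2.COLOR_BGR2HSV))
m=np.zeros_like(v);m[160:235,280:415]=((v>150)&(s<50))[160:235,280:415]*255
m=cv2.morphologyEx(m,cv2.MORPH_CLOSE,np.ones((15,15)));m=cv2.morphologyEx(m,cv2.MORPH_OPEN,np.ones((5,5)))
c=max(cv2.findContours(m,0,1)[0],key=cv2.contourArea)
P=onplane(C,c.reshape(-1,2),.018)[:,:2];rc=cv2.minAreaRect((P*1e3).astype(np.float32));print("plate",rc)
# mounting/probe block
b=np.zeros_like(v);b[178:218,370:396]=(v<90)[178:218,370:396]*255
cb=max(cv2.findContours(b,0,1)[0],key=cv2.contourArea);q=cv2.minAreaRect((onplane(C,cb.reshape(-1,2),.028)[:,:2]*1e3).astype(np.float32));print("probe",q)
# plane features of supply seen in top0 versus wrist result
O=np.array([.5104,.3607]);y=np.radians(77);u=np.array([np.cos(y),np.sin(y)]);n=np.array([-u[1],u[0]])
for nm,a in(("hole_a",(.115,-.036,.002)),("hole_b",(-.117,.036,.002)),("bar1",(.06,0,.066)),("bar0",(-.054,0,.066))):
    print(nm,proj(C,np.r_[O+a[0]*u+a[1]*n,a[2]])*1)
E
python3 fix.py; python3 go.py 578 40 143 90; python3 - <<'E'
from h import *
o=readout.get_obs();print(o['wrist_torque'])
im=viewer.capture("wrist")[:,:,::-1];np.savez("w4.npz",R=o['tool_rot'],p=o['position']);cv2.imwrite("pics/w4.png",im)
s=viewer.capture("side")[:,:,::-1];cv2.imwrite("pics/s4.png",s)
t=cv2.imread("pics/top0.png")
a=cv2.resize(t[155:240,280:420],None,fx=5,fy=5,interpolation=cv2.INTER_CUBIC)
cv2.imwrite("pics/fx.png",a)
E
```

```text
plate ((592.6734619140625, -11.89495849609375), (297.47613525390625, 154.345703125), 89.86925506591797)
probe ((578.1473388671875, -83.34375), (39.49231719970703, 76.17098236083984), 89.61006927490234)
hole_a [[147.32319244 207.1019122 ]]
hole_b [[237.09570739 257.041147  ]]
bar1 [[159.98161898 221.68026319]]
bar0 [[210.26501305 231.9777915 ]]
t 11.12 pos [519.4 400.9 142.5] F [ 0.3 -1.1 -6.6] shift [-338.7  137.9   -0.7] turn [ 0.0014 -0.001  -0.2255] open 0.0092 grip 59.0
[-0.04314015 -0.01122433 -0.02250702]
```

View pics/fx.png

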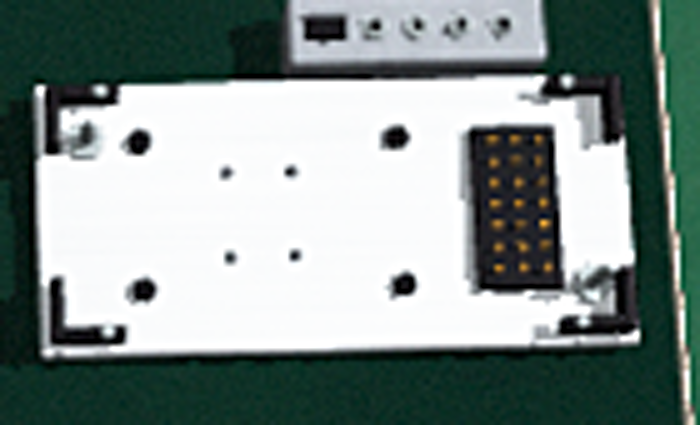

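The enlarged fixture crop shows the plate's corners near (38,86), (622,77), (637,340) and (44,350). The pins are near (85,138) and (598,282) and the probe block is at (513,208). I'll fit the edges with subpixel accuracy.

```bash
cat > fix2.py <<'E'
from h import *
C=cam("top");print("cam",-C[2].T@C[3]);g=cv2.imread("pics/top0.png",0).astype(float)
def cross(a,b,th=140): # first subpixel crossing of th along the profile
    n=int(np.hypot(*np.subtract(b,a))*10);p=np.linspace(a,b,n).astype(np.float32)
    v=cv2.remap(g.astype(np.float32),p[:,0].reshape(1,-1),p[:,1].reshape(1,-1),1)[0]
    i=np.argmax(v>th);return p[i]
Z=lambda x,y:np.array([x/5+280-.4,y/5+155-.4])
E={}
E['left']=[cross(Z(10,y),Z(70,y),) for y in range(165,270,5)]
E['right']=[cross(Z(655,y),Z(600,y)) for y in range(155,255,5)] 
E['top']=[cross(Z(x,60),Z(x,110)) for x in range(130,270,5)]
E['bot']=[cross(Z(x,385),Z(x,320)) for x in range(140,520,10)]
L={}
for k,e in E.items():
    P=onplane(C,e,.018)[:,:2]*1e3;l=cv2.fitLine(P.astype(np.float32),cv2.DIST_HUBER,0,.01,.01).ravel();L[k]=l
    print(k,"dir",np.round(np.degrees(np.arctan2(l[1],l[0]))%180,2),"pt",l[2:])
for x in(340,):
  print("prof bottom",[int(g[int(r),int(280+x/5)]) for r in range(216,232)])
print("prof left",[int(v) for v in g[198,282:296]],"right",[int(v) for v in g[196,398:412]],"top",[int(v) for v in g[166:178,316]])
for nm,z in(("pa",(85,138)),("pb",(598,282))):
    for h in(.018,.056): print(nm,h,onplane(C,Z(*z),h)*1e3)
q=onplane(C,[Z(470,127),Z(552,127),Z(563,288),Z(480,288)],.031)*1e3;print("probe",q.mean(0))
E
python3 fix2.py
```

```text
cam [0.32030356 0.16668632 1.15817964]
left dir 0.12 pt [584.4866 136.6014]
right dir 179.55 pt [ 583.3548  -139.20778]
top dir 90.89 pt [643.6569   59.70624]
bot dir 89.8 pt [515.4886      6.5215096]
prof bottom [250, 251, 252, 252, 251, 251, 253, 255, 215, 65, 7, 30, 37, 37, 35, 30]
prof left [31, 16, 17, 14, 2, 149, 255, 254, 250, 249, 250, 250, 250, 249] right [251, 250, 251, 250, 250, 252, 255, 255, 44, 20, 29, 33, 32, 33] top [38, 36, 37, 36, 22, 80, 255, 255, 253, 252, 251, 252]
pa 0.018 [[618.3076019  113.32612823  18.        ]]
pa 0.056 [[608.37569901 115.10452113  56.        ]]
pb 0.018 [[ 543.79469668 -121.88386169   18.        ]]
pb 0.056 [[ 536.34616597 -112.26637108   56.        ]]
probe [577.36876384 -83.34623414  31.        ]
```

```bash
python3 - <<'E'
from h import *
g=cv2.imread("pics/top0.png",0)
for a,b in((148,207),(237,257)):
    w=255-g[b-5:b+6,a-5:a+6].astype(float);print(g[b-4:b+5,a-4:a+5].tolist())
    w=np.where(w>110,w-110,0);yy,xx=np.mgrid[b-5:b+6,a-5:a+6];print((w*xx).sum()/w.sum(),(w*yy).sum()/w.sum())
E
python3 go.py 579.7 39.8 143 89.8
```

```text
[[243, 255, 255, 254, 255, 255, 255, 255, 255], [253, 255, 255, 255, 255, 255, 255, 255, 255], [255, 255, 255, 225, 155, 212, 252, 245, 238], [255, 255, 237, 70, 16, 62, 104, 221, 228], [255, 255, 203, 2, 13, 39, 89, 203, 219], [255, 255, 238, 57, 0, 69, 136, 207, 217], [255, 255, 255, 254, 231, 151, 158, 213, 216], [255, 255, 255, 255, 242, 77, 178, 219, 213], [255, 244, 199, 195, 160, 110, 195, 219, 213]]
146.97642679900744 206.3697270471464
[[173, 249, 255, 253, 254, 253, 252, 252, 255], [220, 255, 255, 255, 255, 255, 255, 255, 255], [220, 255, 255, 255, 161, 142, 242, 255, 255], [254, 255, 255, 185, 16, 13, 105, 250, 255], [255, 255, 255, 71, 8, 10, 43, 208, 255], [255, 255, 255, 134, 0, 0, 101, 255, 255], [255, 254, 255, 255, 219, 195, 255, 255, 255], [254, 253, 254, 255, 255, 255, 255, 255, 236], [255, 255, 255, 255, 255, 254, 255, 255, 159]]
239.14908503767492 258.1259418729817
t 11.22 pos [518.5 400.4 140.8] F [-0.1  0.6 -6.6] shift [-337.8  140.3   -2. ] turn [-0.0012  0.0008 -0.222 ] open 0.0094 grip 59.0
```

Emit:
arm_command --pt "-15 6 0 0 0 -0.015 1" --pt "-50 20 0 0 0 -0.04 1" --pt "-95 39 0 0 0 -0.07 1" --pt "-140 57 0 0 0 -0.1 1" --pt "-185 75 0 0 0 -0.13 1"

```text
time: 11.85
position: [0.5502, 0.2021, 0.1405]
tool_rot: [[0.094, 0.996, -0.002], [0.996, -0.094, -0.0], [-0.0, -0.002, -1.0]]
wrist_force: [0.7, 0.7, -7.2]
opening: 0.0093
grip_force: 58.9
```

```bash
python3 go.py 579.7 39.8 143 89.8
```

```text
t 11.85 pos [550.2 202.1 140.5] F [ 0.7  0.7 -7.2] shift [-158.8   44.7   -2.5] turn [-0.0017  0.0004 -0.0907] open 0.0093 grip 58.9
```

Emit:
arm_command --pt "-40 11 0 0 0 -0.03 1" --pt "-80 22 0 0 0 -0.05 1" --pt "-115 33 0 0 0 -0.07 1" --pt "-140 40 0 0 0 -0.085 1" --pt "-155 44 0 0 0 -0.0905 1"

```text
time: 12.48
position: [0.5794, 0.0438, 0.1407]
tool_rot: [[0.006, 1.0, -0.002], [1.0, -0.006, 0.0], [0.0, -0.002, -1.0]]
wrist_force: [-0.1, 1.0, -7.8]
opening: 0.0092
grip_force: 58.9
```

Emit:
arm_command --pt "0 0 0 0 0 0 1" --pt "0 0 0 0 0 0 1" --pt "0 0 0 0 0 0 1" --pt "0 0 0 0 0 0 1"

```text
time: 12.98
position: [0.5796, 0.046, 0.1416]
tool_rot: [[0.004, 1.0, -0.0], [1.0, -0.004, 0.0], [0.0, -0.0, -1.0]]
wrist_force: [0.4, -0.8, -7.0]
opening: 0.009
grip_force: 58.9
```

```bash
python3 go.py 579.7 41 123 89.8;python3 - <<'E'
from h import *
o=readout.get_obs();np.savez("w5.npz",R=o['tool_rot'],p=o['position'])
for n,f in(("wrist","w5"),("top","t5"),("side","s5")): cv2.imwrite(f"pics/{f}.png",viewer.capture(n)[:,:,::-1])
t=cv2.imread("pics/t5.png");s=cv2.imread("pics/s5.png")
a=cv2.resize(t[140:245,260:420],None,fx=2.45,fy=2.45,interpolation=cv2.INTER_CUBIC)
b=cv2.resize(s[120:260,210:350],None,fx=2.8,fy=2.8,interpolation=cv2.INTER_CUBIC)
w=cv2.resize(cv2.imread("pics/w5.png")[:,150:400],(330,554))
out=np.zeros((600,800,3),np.uint8);out[:a.shape[0],:a.shape[1]]=a;out[260:260+340,:392]=b[:340];out[:554,400:730]=w
cv2.imwrite("pics/c5.png",out)
E
```

```text
t 12.97 pos [579.6  46.  141.6] F [ 0.4 -0.8 -7. ] shift [-5.   0.1 18.6] turn [-0.     -0.0001 -0.0004] open 0.009 grip 58.9
```

View pics/c5.png

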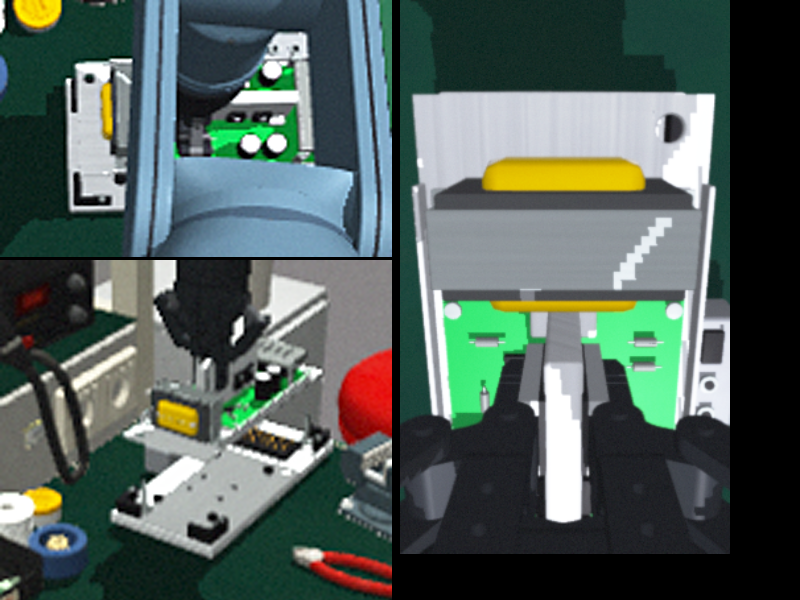

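The composite shows the supply held over the fixture with its transformer end over pin_a. hole_a is visible at (90,78) in the top part and (670,127) in the wrist part. In the side part it looks level and clear of the fixture. I'll check hole_a's position and the tilt numerically.

```bash
python3 - <<'E'
from h import *
d=np.load("w5.npz");W=cam("wrist",dict(tool_rot=d['R'],position=d['p']));T=cam("top")
g=cv2.imread("pics/w5.png",0);print(g[88:106,345:364:1].tolist()[::3])
t=cv2.imread("pics/t5.png",0);print(t[168:177,292:302].tolist())
zt=d['p'][2]-.0319+.002
hw=onplane(W,[[354.5,96.3]],zt);print("wrist hole_a",hw*1e3)
print("tool frame",(d['R'].T@(hw[0]-d['p']))*1e3)
ht=onplane(T,[[296.7,171.8]],zt);print("top hole_a",ht*1e3)
# triangulate
def ray(C,p):
    K,dd,R,tt=C;q=cv2.undistortPoints(np.array(p,float).reshape(1,1,2),K,dd).ravel();v=R.T@np.r_[q,1];return -R.T@tt,v/np.linalg.norm(v)
(o1,v1),(o2,v2)=ray(W,[354.5,96.3]),ray(T,[296.7,171.8])
s=np.linalg.lstsq(np.c_[v1,-v2],o2-o1,rcond=None)[0];print("tri",(o1+s[0]*v1)*1e3,(o2+s[1]*v2)*1e3,"zt",zt*1e3)
# tray end corners in wrist (composite 413,95 / 716,95), and edge line
f=lambda x,y:[150+(x-400)*250/330,y*420/554]
e=onplane(W,[f(413,94),f(716,94)],zt)*1e3;print("end corners",e,e.mean(0))
E
```

```text
[[208, 202, 194, 184, 176, 148, 70, 31, 13, 20, 28, 48, 57, 68, 90, 106, 131, 155, 182], [215, 247, 248, 219, 205, 152, 53, 19, 16, 27, 39, 47, 52, 53, 56, 54, 59, 83, 111], [216, 223, 220, 211, 193, 129, 46, 18, 20, 24, 38, 47, 51, 53, 53, 55, 56, 55, 77], [250, 223, 212, 212, 180, 104, 33, 16, 25, 22, 37, 51, 56, 52, 55, 55, 54, 55, 70], [251, 223, 212, 210, 177, 78, 26, 18, 24, 29, 40, 52, 50, 54, 54, 51, 52, 60, 87], [225, 215, 212, 211, 174, 79, 22, 21, 21, 34, 43, 52, 51, 51, 50, 54, 74, 107, 145]]
[[241, 254, 255, 255, 255, 255, 255, 255, 255, 255], [211, 219, 244, 246, 242, 243, 255, 255, 255, 255], [222, 212, 183, 102, 77, 101, 186, 255, 255, 255], [230, 202, 121, 21, 22, 33, 131, 223, 255, 255], [221, 189, 88, 10, 20, 13, 105, 204, 208, 254], [218, 207, 177, 62, 7, 44, 141, 206, 197, 209], [225, 216, 212, 206, 197, 199, 208, 212, 206, 201], [225, 209, 208, 213, 209, 213, 212, 212, 200, 173], [219, 208, 202, 205, 204, 204, 202, 203, 196, 168]]
wrist hole_a [[616.69104163 120.22009532 111.730973  ]]
tool frame [74.3691291  36.82613929 29.9107885 ]
top hole_a [[616.86722991 116.71833841 111.730973  ]]
tri [611.70847263 120.29414184 135.48845253] [610.22062097 117.83822491 135.18406538] zt 111.73097299763339
end corners [[530.58429827 131.28060501 111.730973  ]
 [631.5092347  130.84255265 111.730973  ]] [581.04676649 131.06157883 111.730973  ]
```

Emit:
arm_command --pt "-2 -0.6 6 0 0 0 1" --pt "-4.7 -1.2 13 0 0 0 1" --pt "-4.7 -1.2 18.6 0 0 0 1" --pt "-4.7 -1.2 18.6 0 0 0 1" --pt "-4.7 -1.2 18.6 0 0 0 1"

```text
time: 13.75
position: [0.5787, 0.0404, 0.123]
tool_rot: [[0.005, 1.0, 0.0], [1.0, -0.005, 0.0], [0.0, 0.0, -1.0]]
wrist_force: [-0.2, 1.0, -7.6]
opening: 0.0089
grip_force: 58.7
```

```bash
python3 go.py 578.5 41.3 123 89.8;python3 - <<'E'
from h import *
o=readout.get_obs();p=o['position']
w,t,s=[viewer.capture(n)[:,:,::-1].copy() for n in("wrist","top","side")]
W,T,S=cam("wrist",o),cam("top"),cam("side")
g=cv2.cvtColor(t,cv2.COLOR_BGR2GRAY)[165:182,288:306];v=np.where(g<110,110-g.astype(float),0)
N,L,st,ce=cv2.connectedComponentsWithStats((g<110).astype(np.uint8));print("top blobs",st[1:].tolist(),(ce[1:]+[288,165]).round(2).tolist())
for k in range(1,N): print(onplane(T,ce[k]+[288,165],p[2]-.0299)*1e3)
# overlays: level supply outline (side), from wanted pose
y=np.radians(89.8);u=np.array([np.cos(y),np.sin(y),0]);n=np.array([-u[1],u[0],0]);zu=p[2]-.0319
O=np.array([.5796,.0002,0])
Q=lambda a,b,z:O+a*u+b*n+np.array([0,0,z])
b=cv2.resize(s[130:255,215:345],None,fx=4.6,fy=4.6,interpolation=cv2.INTER_CUBIC)
P=lambda pts:np.round((proj(S,pts)-[215,130]+.5)*4.6*16).astype(np.int32)
cv2.polylines(b,[P([Q(.126,-.05,zu),Q(.126,.05,zu),Q(-.126,.05,zu),Q(-.126,-.05,zu)])],True,(0,0,255),1,cv2.LINE_AA,4)
cv2.polylines(b,[P([Q(.138,-.064,.018),Q(.138,.064,.018),Q(-.138,.064,.018)])],False,(255,0,255),1,cv2.LINE_AA,4)
for q in(Q(.115,-.036,.056),Q(-.117,.036,.056)): cv2.circle(b,tuple((P([q])[0]//16).tolist()),4,(255,0,0),1)
cv2.imwrite("pics/s6.png",b[:600,:800])
E
```

```text
t 13.75 pos [578.7  40.4 123. ] F [-0.2  1.  -7.6] shift [ 0.9 -0.2  0. ] turn [ 0.0002 -0.0001 -0.0016] open 0.0089 grip 58.7
top blobs [[0, 0, 18, 17, 109], [9, 8, 4, 3, 9]] [[293.32, 169.89], [298.11, 174.22]]
[[626.65643286 123.07540957  93.1322377 ]]
[[616.57502441 112.93458001  93.1322377 ]]
```

View pics/s6.png

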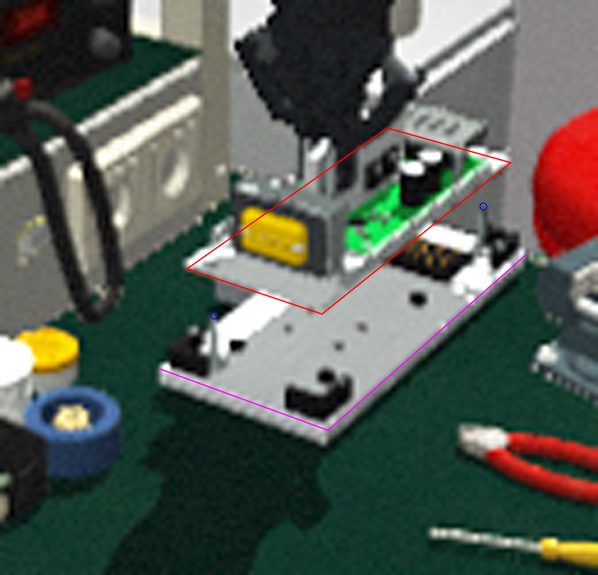

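The side view shows the red predicted outline, drawn level, meeting the tray corners at (187,268) and (511,162). The pin tips match the marks at (215,316) and (484,207), and the fixture is clear. The top view puts hole_a within 1 mm of pin_a. One small nudge is left, then I'll let it settle.

Emit:
arm_command --pt "0.8 -0.4 0 0 0 -0.001 1" --pt "0.8 -0.4 0 0 0 -0.001 1" --pt "0.8 -0.4 0 0 0 -0.001 1" --pt "0.8 -0.4 0 0 0 -0.001 1" --pt "0.8 -0.4 0 0 0 -0.001 1"

```text
time: 14.52
position: [0.5781, 0.0412, 0.123]
tool_rot: [[0.004, 1.0, -0.0], [1.0, -0.004, -0.0], [-0.0, -0.0, -1.0]]
wrist_force: [-0.3, -0.1, -6.5]
opening: 0.0092
grip_force: 58.7
```

Emit:
arm_command --pt "0 0 0 0 0 0 1" --pt "0 0 0 0 0 0 1" --pt "0 0 0 0 0 0 1" --pt "0 0 0 0 0 0 1"

```text
time: 15.02
position: [0.5781, 0.0413, 0.123]
tool_rot: [[0.004, 1.0, 0.0], [1.0, -0.004, 0.0], [0.0, 0.0, -1.0]]
wrist_force: [0.1, -0.3, -7.3]
opening: 0.0094
grip_force: 58.7
```

```bash
python3 go.py 578.5 41.3 123 89.8;python3 - <<'E'
from h import *
o=readout.get_obs();p=o['position'];T=cam("top");W=cam("wrist",o);print(np.abs(o['qd']).max(),o['wrist_torque'])
t,w=viewer.capture("top"),viewer.capture("wrist")
g=cv2.cvtColor(t,cv2.COLOR_RGB2GRAY)[170:180,293:304];N,L,st,ce=cv2.connectedComponentsWithStats((g<120).astype(np.uint8))
for k in range(1,N): print("top",st[k],onplane(T,ce[k]+[293,170],p[2]-.0299)*1e3)
# shut cover still? cover edge shade unseen from wrist; same-frame hole check for slip
g0=cv2.imread("pics/w5.png",0)[70:200,160:390];g1=cv2.cvtColor(w,cv2.COLOR_RGB2GRAY)[70:200,160:390]
print("slip px",cv2.phaseCorrelate(g0.astype(np.float32),g1.astype(np.float32)))
E
```

```text
t 15.03 pos [578.1  41.3 123. ] F [ 0.1 -0.3 -7.3] shift [0.  0.4 0. ] turn [ 0.     -0.     -0.0005] open 0.0094 grip 58.7
0.0022486488487504946 [ 0.02515567  0.04608263 -0.00575385]
top [ 3  3  5  3 11] [[616.49006503 113.77523075  93.10161196]]
slip px ((0.010329683414497026, 0.5258607695025574), 0.7709546009110816)
```

hole_a reads (616.5, 113.8) against pin_a at (616.0, 113.6). The grip isn't slipping and the arm is still, so I'll hand it in.

```bash
python3 -c "
from cell import r
print(r.job_done())"
```

```text
the job is handed in; nothing more can be done
None
```

I pressed the cover shut (it stayed shut by itself) and handed the job in with the supply held still at its balance point: level by the side view, about 35 mm above the pin tips, hole_a within about 1 mm of pin_a in the top camera, hole_b placed by computed pose only.

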